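Press the serving board's end cap home with the trigger clamp, then free the clamp

ROBOT

A 7-joint arm with a two-finger parallel gripper is mounted at the origin on the work surface. World frame = base frame: x ahead of the robot, y to its left, z up, the work surface at z = 0. Lengths are in m, angles in rad, forces in N, time in s.
With the tool pointing down it reaches from about 0.4 to 0.85 m from the base axis. Payload 10.4 kg.
Tool frame: the origin (TCP) lies at the very end of the fingers, on their centre line; the grasp point (between the pads) lies 19 mm behind it; x points along the fingers, z is the direction in which the jaws open and shut, and the axes are right-handed (so a half turn about x gives the same grasp; the last joint's range is limited). The gripper opens to 85 mm and grips with 20 to 120 N. Pads are 22 mm wide; open, the fingers measure 114 mm over their backs; the gripper's body (76 mm by 85 mm) begins 54 mm behind the grasp point. The pads swing forward as they close: fully open they stand 13 mm farther back than shut.
Start: joints at [1.164, 0.332, -0.065, 1.46, 0.022, 1.35, -0.088], TCP at [0.234, -0.58, 0.231] pointing down, gripper open.
Joint ranges: [-2.6, 2.6], [-0.5, 2.12], [-1.47, 1.34], [0.16, 2.42], [-1.27, 4.41], [0.06, 2.06], [-2.6, 2.6]. Speed limits (rad/s): [2.22, 2.22, 2.79, 2.79, 3.14, 3.14, 3.14].

INTERFACE

Orientations are given as a unit quaternion [x, y, z, w].
In Python, from workcell import telemetry, viewer, manip, spot_in, mark_of gives the robot as it stands. The module is installed in compiled form; this text tells all that it offers.
- The arm moves only by the shell command python3 -m crank 'ROWS' [FORCE]. ROWS is JSON, a list of rows, each a list of 3 entries, a list of its own where there are three numbers: the closure, from 0 (fully open) to 1 (shut), then the shift along the world's x, y, z in cm, then the turn, a rotation vector about the world's x, y, z in rad. A call has 1 to 12 rows; each row shifts and turns the commanded pose from where the row before left it; what a row does not reach is not made up. A row lasts 1/12 s, in which the tool goes at most 41.7 mm and 7.16 degrees, less where a joint would pass 70% of its speed; a pose out of reach is approached as far as the arm can. A call with a gripper value outside its range is refused whole. The fingers move at their own pace and stop on an object; FORCE is the grip in N (left out, the last holds). Time passes only in rows, so rows that do not move let the fingers close. It gives the time, the measured TCP pose, the force and the opening at its end, in the units of the state.
- telemetry.get_obs(): the state, without advancing time (a new reading comes with each control period).
- viewer.camera(name): name is "scene" or "top"; returns a dict with "frame" (480x640x3 uint8, red, green, blue), "intrinsics" (3x3 intrinsics, pixels), "k1" (the pictures are not rectified: a ray, as slopes to the right and down, at radius r is drawn at 1 + k1 r^2 times it, then the intrinsics apply), "cam_to_world" (4x4, takes a point from camera to world coordinates). Camera axes: x right, y up, looking along -z (the intrinsics and any distortion apply to the point x, -y, -z); pixel columns grow to the right and rows downward; lengths in m; the calibration is good to about 2 mm. A picture is of the moment at which its call begins. There is no depth.
- manip.hand_in(): hands the job in, once; it reports no verdict.
Trained networks look in a picture, given as the dict that the camera call returned (one of the last four; its "shot" number tells which), for a name from the list of things; names that differ only in an ending like _2 or _b are one class to them, and where a whole thing is asked for, a point or a joint stands for the part that bears it (a point fixed in the world has none). Each returns a list of dicts, best first, with "conf" (0 to 1); they miss things now and then, are a little off and sometimes report something else, mostly with a low value. They report only what shows in the picture. A call takes as long as a camera call.
- spot_in(thing, picture): "location" ([x, y, z] in m, in the coordinates of the camera as it stood for that picture, good to about 4 mm: the middle of the surface that is visible of it).
- mark_of(thing, picture): "location" ([x, y, z] in m, in the coordinates of the camera as it stood for that picture, good to about 4 mm: a listed point, or the origin of a listed thing).
The state is a dict: "clock": time; "joint_pos": joint angles; "joint_velocities": joint speeds; "tau": joint torques, N m; "position": TCP position; "ee_rot": TCP orientation; "ft_force": force on the tool from outside, world axes, zero at the start; "torque": the same for the moment, N m; "grip_width": opening from 0.0 (shut) to 1.0 (fully open).
Only numpy, scipy, OpenCV 4.12 (cv2) and the standard library are available. Lean on these libraries where they do the work, as an engineer would, in place of code of your own. Each camera call takes 0.05 s, during which the arm holds its last target. There are 200 camera calls.

TASK

Pump the bar clamp's trigger until its jaw has pushed the dark end cap fully home against the serving board, and keep the last squeeze on firmly for about a second, without crushing the wood. Then press the jaw's red release lever and slide the jaw all the way back, leaving the cap closed up and the trigger released. Work the cap only through the clamp, be gentle with the lever, and leave the other things on the worktop where they are.

Things in the scene. Friction and masses are not known exactly. Their poses are not given: they have to be found in the camera images.
- clamp: bar clamp on a brown plinth 500 x 200 x 20 mm fixed to the worktop. Origin on the worktop; x = clamping direction, from trigger to board, y across, z up; plinth from x -200 to +300 mm. Along x: black pump housing (x -165 to -73, y +-37, top 60 mm up) with the orange trigger hinged at x -120, 50 mm up; orange sliding jaw; board
- trigger (a joint): trigger angle in rad: 0 at rest, leaning 0.25 rad away from the board; 0.50 at its end stop. Pushed to clamp +x it drives the jaw; the first 0.12 rad are idle. A full stroke advances the jaw about 17 mm. It springs back when let go and must return below 0.03 before the next stroke; two to four strokes are needed
- trigger_tip (a point): centre of the trigger's freely turning black grip roller (14 mm thick, 44 mm wide across the clamp), 90 mm from the hinge, 137 mm up at rest; a stroke moves it 45 mm almost level along clamp +x. 60 mm free below it on the side away from the board. Return spring 1.5 N at rest to 3 N; the jaw pushes with twice the rest, less 2 to 6 N of ratchet drag
- jaw (a joint): travel of the orange jaw along clamp +x in m: 0 fully back, limit 0.068. A ratchet with 8 mm teeth holds it between strokes (it slips back less than 8 mm) and bars it from sliding back until the release lever is pressed; then it slides with 1.5 N of friction
- pad: black rubber pad on the jaw's face, 10 x 86 x 26 mm, gives up to 5 mm under load; origin: the clamp's origin shifted along clamp x by the jaw's travel
- pad_face (a point): centre of the rubber pad's front face, 59 mm above the worktop
- lever (a joint): release lever angle in rad: 0 at rest (latched), 0.28 fully pressed; the latch is clear of the teeth from 0.15 and drops in again when let go. It rides on the jaw and may flick up to 0.15 as the jaw ratchets forward
- lever_plate (a point): middle of the top of the release lever's red thumb plate (36 mm along the clamp, 44 across, 98 mm up), on the jaw. Press straight down: 1 to 3 N, latch clear from about 6 mm, stop at 9 to 12 mm (several N more while still tight). A red lip 9 mm high at the plate's trigger end, inner face 16 mm from this point, lets a fingertip drag the jaw to clamp -x with the plate kept down
- board: light serving board with dark stripes, 150 x 120 x 20 mm, lying against a dark stop; fixed. Origin at the middle of the lower edge of its end face that meets the cap, 46 mm above the worktop; x axis along the clamp's x, away from the cap
- endcap (a joint): gap in m still open between the dark end cap and the board; 0 fully home. The cap stays where it is pushed. Pushing it along takes 7 to 10 N at the trigger's roller; once home the push rises about 3 N per mm of roller: 17 to 20 N at the roller is a firm squeeze, under 15 N too weak, over 23 N short of the trigger's end stop crushes the wood
- cap_face (a point): centre of the outer face of the dark wooden end cap (24 mm thick, 120 mm wide, 20 mm high), which the pad pushes on; the cap sits on two light dowels
- glue: yellow glue bottle, 38 mm across, 110 mm tall, standing on the plinth beside the board; origin at the centre of its underside
- mallet: small hammer lying beyond the clamp; origin underneath it
- mug: blue mug, 80 mm across, 90 mm tall; origin at the centre of its underside
- bowl: white bowl, 130 mm across, 60 mm tall; origin at the centre of its underside
- tape: blue roll of tape lying flat, 90 mm across, 24 mm tall; origin at the centre of its underside
- jam: amber jam jar, 68 mm across, 90 mm tall; origin at the centre of its underside
- sanding_block: cork sanding block 90 x 60 x 35 mm; origin at the centre of its underside

How it is judged:
On the way, in this order (a step that is already met when the one before it is completed fails the run):
1. the end cap is fully home (gap under 1.5 mm) and squeezed by the pad with more than 18 N for 0.4 s (value of joint endcap below 0.0015 m and contact force between pad and endcap above 18 N), for 0.4 s.
2. the jaw is slid fully back (within 4 mm) with the cap still home (value of joint jaw below 0.004 m and value of joint endcap below 0.0015 m), for 0.2 s.
At the end, for the whole second after the job is handed in: the cap is home (gap under 1.5 mm), the jaw is fully back (within 4 mm) and at rest, the trigger is released (under 0.05 rad) (all of step 2 and value of joint trigger below 0.05 rad and velocity of joint jaw below 0.005 m/s); the robot touches nothing.
It fails at once if the wood is crushed: the pad squeezes the cap with more than 42 N (contact force between pad and endcap above 42 N).
It fails at once if the robot pushes the cap or the board directly with more than 3 N (contact force between any of the arm, the fingers and endcap above 3 N or contact force between any of the arm, the fingers and board above 3 N).
It fails at once if the robot forces the lever or the jaw with more than 25 N (contact force between any of the arm, the fingers and jaw above 25 N).
It fails at once if something else on the worktop is moved by more than 30 mm (distance of any of glue, mallet, mug, bowl, tape, jam, sanding_block from where it was at the start of the episode above 0.03 m).
It also fails if it takes over 69 s, if anything falls off the work surface, if the arm or the gripper's body presses on something with over 40 N, if the wrist force passes 120 N, or if a joint passes its speed limit or range.

## Working session

There is one attempt and no reset: what is moved stays moved. The work goes in short steps, Python scripts to look and compute and a shell command to move; the robot and the scene stay as the last step left them, time stands still between calls to the robot, and variables do not carry over. Pictures are saved under pics/ and viewed, about 8 in all and at most 12, crops included, and the job is handed in when it is done.

```bash
mkdir -p pics
cat > h.py <<'E'
from workcell import telemetry, viewer, manip, spot_in, mark_of
import numpy as np, cv2
def w(c,p):
    M=np.array(c["cam_to_world"]); return M[:3,:3]@np.array(p)+M[:3,3]
def look(names,cams=("scene","top"),save=None):
    out={}
    for n in cams:
        c=viewer.camera(n)
        if save: cv2.imwrite(f"pics/{save}_{n}.png",np.array(c["frame"])[:,:,::-1])
        for t in names:
            r=mark_of(t,c)
            if r: print(n,t,[(round(d["conf"],2),w(c,d["location"]).round(4).tolist()) for d in r[:2]])
            else: print(n,t,None)
E
python3 - <<'E'
from h import *
look(["clamp","trigger_tip","pad_face","lever_plate","board","cap_face","glue","mallet","mug","bowl","tape","jam","sanding_block"],save="a")
o=telemetry.get_obs(); print({k:np.round(v,3).tolist() for k,v in o.items()})
E
```

```text
scene clamp [(0.71, [0.4836, -0.0604, 0.0011]), (0.63, [0.6084, -0.4896, 0.0037])]
scene trigger_tip [(0.55, [0.4537, -0.1941, 0.1404])]
scene pad_face [(0.62, [0.492, 0.003, 0.062]), (0.56, [0.4837, -0.0574, 0.0014])]
scene lever_plate [(0.88, [0.4741, -0.0925, 0.0992])]
scene board [(0.55, [0.4996, 0.0566, 0.0461])]
scene cap_face [(0.56, [0.4965, 0.0258, 0.0603])]
scene glue [(0.75, [0.6113, 0.1824, 0.0219])]
scene mallet [(0.73, [0.5003, 0.0542, 0.0429])]
scene mug [(0.96, [0.4305, -0.5417, -0.0014])]
scene bowl [(0.69, [0.4804, -0.0541, 0.0006])]
scene tape [(0.9, [0.7627, -0.2044, 0.0029]), (0.22, [0.4741, -0.091, 0.0979])]
scene jam [(0.91, [0.6089, -0.4879, -0.001])]
scene sanding_block [(0.77, [0.3988, 0.5065, -0.0014]), (0.41, [0.4968, 0.0264, 0.0602])]
top clamp None
top trigger_tip [(0.66, [0.4521, -0.1895, 0.1412]), (0.65, [0.6072, -0.4809, -0.0011])]
top pad_face [(0.44, [0.4964, 0.0062, 0.0594])]
top lever_plate [(0.96, [0.477, -0.0928, 0.0993])]
top board [(0.83, [0.5019, 0.0589, 0.0489])]
top cap_face [(0.97, [0.4982, 0.0252, 0.0601])]
top glue [(0.72, [0.6105, 0.1826, 0.0232])]
top mallet [(0.96, [0.7954, 0.0364, -0.0003]), (0.74, [0.4782, -0.052, 0.0022])]
top mug [(0.92, [0.4371, -0.5395, 0.0003])]
top bowl [(0.68, [0.6082, 0.4825, 0.0014])]
top tape [(0.87, [0.7605, -0.2056, -0.0031]), (0.33, [0.6029, 0.48, 0.0017])]
top jam [(0.92, [0.6076, -0.4825, -0.0007])]
top sanding_block [(0.65, [0.4034, 0.5103, -0.0043]), (0.47, [0.7959, 0.0379, 0.001])]
{'clock': 1.4, 'joint_pos': [1.164, 0.332, -0.065, 1.46, 0.022, 1.35, -0.089], 'joint_velocities': [-0.0, 0.002, -0.001, -0.0, -0.0, 0.002, -0.001], 'tau': [0.0, -62.522, 0.049, -39.183, 0.017, 0.002, -0.0], 'position': [0.234, -0.58, 0.231], 'ee_rot': [0.395, 0.586, -0.395, 0.586], 'ft_force': [-0.214, 0.174, -0.019], 'torque': [-0.038, -0.007, -0.006], 'grip_width': 0.999}
```

View pics/a_scene.png

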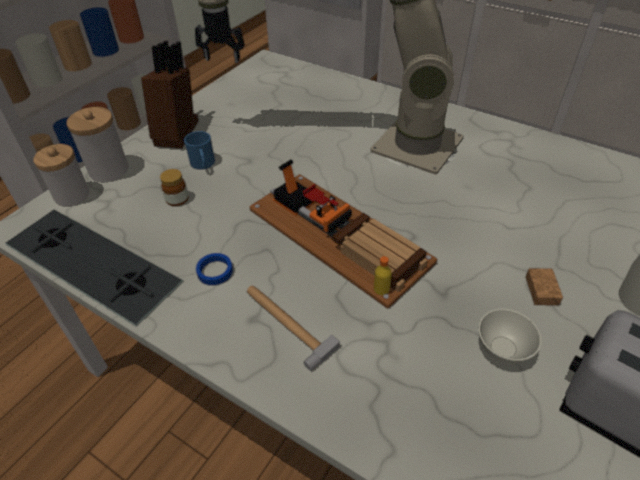

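View pics/a_top.png

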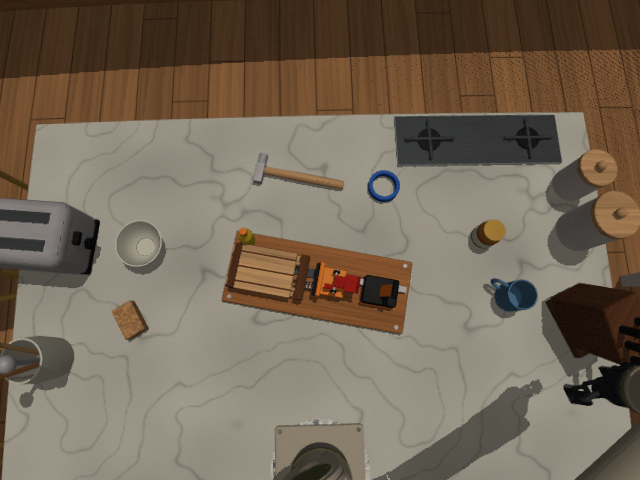

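Run:
```python
from h import *
from scipy.spatial.transform import Rotation as R
o=telemetry.get_obs(); print(R.from_quat(o["ee_rot"]).as_matrix().round(3))
# fit clamp yaw+origin from points in clamp frame (x,y)
C=np.array([[-.1423,0],[-.1423,0],])
P={"tip":([.4537,-.1941],[.4521,-.1895])}
pts=np.array([[.4529,-.1918],[.4755,-.0927],[.4974,.0255],[.5008,.0578],[.482,-.058],[.494,.0046]])
c=pts.mean(0);u,s,v=np.linalg.svd(pts-c);d=v[0]*np.sign(v[0][1]);print(d,np.degrees(np.arctan2(d[1],d[0])),(pts-c)@d,(pts-c)@[-d[1],d[0]],c)
```

```text
[[ 0.     0.927  0.374]
 [-0.     0.374 -0.927]
 [-1.     0.     0.   ]]
[0.19117224 0.98155651] 78.97879740682299 [-0.15251267 -0.05091993  0.06928672  0.10164098 -0.0156173   0.0481222 ] [ 0.00174262 -0.00149539 -0.00039492  0.00244265 -0.00124183 -0.00105313] [ 0.48376667 -0.04243333]
```

The scene view shows the orange trigger at about (290,170) and the red lever at (322,200). The cap sits at (352,228) and the board at (385,250). The top view shows the clamp running from (405,290) to (230,265), with the mug at (520,295). The network positions match these. The clamp's +x axis has a yaw of about 79°.

```bash
python3 -m crank '[[1,[1.76,2.84,0],[0,0,0.083]],[1,[1.76,2.84,0],[0,0,0.083]],[1,[1.76,2.84,0],[0,0,0.083]],[1,[1.76,2.84,0],[0,0,0.083]],[1,[1.76,2.84,0],[0,0,0.083]],[1,[1.76,2.84,0],[0,0,0.083]],[1,[1.76,2.84,0],[0,0,0.083]],[1,[1.76,2.84,0],[0,0,0.083]],[1,[1.76,2.84,0],[0,0,0.083]],[1,[1.76,2.84,0],[0,0,0.083]],[1,[1.76,2.84,0],[0,0,0.083]],[1,[1.76,2.84,0],[0,0,0.082]]]' && python3 -m crank '[[1,[0,0,-2],[0,0,0]],[1,[0,0,-2],[0,0,0]],[1,[0,0,-2],[0,0,0]],[1,[0,0,-2],[0,0,0]],[1,[0,0,-2],[0,0,0]],[1,[0,0,-1.6],[0,0,0]],[1,[0,0,0],[0,0,0]],[1,[0,0,0],[0,0,0]]]'
python3 - <<'E'
from h import *
from scipy.spatial.transform import Rotation as R
o=telemetry.get_obs(); print(R.from_quat(o["ee_rot"]).as_matrix().round(3),o["ft_force"])
look(["trigger_tip","lever_plate","cap_face"],save="b")
for n in("scene",):
    im=cv2.imread(f"pics/b_{n}.png"); cv2.imwrite("pics/b_crop.png",cv2.resize(im[110:310,220:460],None,fx=3,fy=3))
E
```

```text
clock: 2.4
position: [0.4459, -0.2373, 0.2316]
ee_rot: [0.066, 0.704, -0.067, 0.704]
ft_force: [0.5, -0.2, 0.3]
grip_width: -0.0
clock: 3.07
position: [0.445, -0.2386, 0.1152]
ee_rot: [0.068, 0.704, -0.068, 0.704]
ft_force: [0.4, 0.3, 0.3]
grip_width: -0.002
[[-0.001  0.191  0.982]
 [ 0.001  0.982 -0.191]
 [-1.     0.001 -0.001]] [0.41907087 0.2582907  0.30320618]
scene trigger_tip [(0.54, [0.4538, -0.1937, 0.138])]
scene lever_plate [(0.54, [0.4698, -0.0916, 0.0931])]
scene cap_face [(0.83, [0.5021, 0.0272, 0.0617])]
top trigger_tip [(0.48, [0.451, -0.1899, 0.139])]
top lever_plate [(0.83, [0.4783, -0.0925, 0.1014]), (0.62, [0.7653, -0.204, -0.0034])]
top cap_face [(0.56, [0.4963, 0.0243, 0.0578]), (0.35, [0.4041, 0.5107, -0.0052])]
```

View pics/b_crop.png

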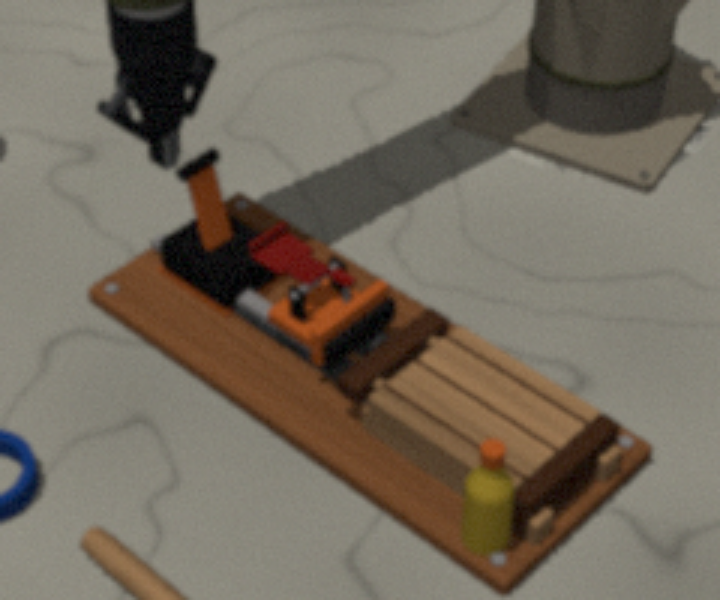

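The closed fingers are at about (165,150) in the crop, just behind the trigger roller at (200,160), and the gap looks as planned. Next is the first stroke.

```bash
python3 -m crank '[[1,[0.19,0.98,0],[0,0,0]],[1,[0.19,0.98,0],[0,0,0]],[1,[0.1,0.49,0],[0,0,0]],[1,[0.1,0.49,0],[0,0,0]],[1,[0.1,0.49,0],[0,0,0]],[1,[0.1,0.49,0],[0,0,0]]]';python3 -m crank '[[1,[0.1,0.49,0],[0,0,0]],[1,[0.1,0.49,0],[0,0,0]],[1,[0.1,0.49,0],[0,0,0]],[1,[0.1,0.49,0],[0,0,0]]]'
```

```text
clock: 3.97
position: [0.4531, -0.1995, 0.1155]
ee_rot: [0.068, 0.704, -0.068, 0.704]
ft_force: [-1.2, -4.5, 1.5]
grip_width: 0.003
clock: 4.3
position: [0.4571, -0.1805, 0.1155]
ee_rot: [0.068, 0.704, -0.068, 0.704]
ft_force: [-0.7, -9.2, -1.2]
grip_width: -0.001
```

```bash
python3 -m crank '[[1,[0.08,0.39,0],[0,0,0]],[1,[0.04,0.2,0],[0,0,0]],[1,[0,0,0],[0,0,0]]]'
python3 - <<'E'
from h import *
look(["trigger_tip","pad_face","lever_plate","cap_face"])
print(telemetry.get_obs()["ft_force"])
E
```

```text
clock: 4.55
position: [0.4582, -0.1738, 0.1151]
ee_rot: [0.068, 0.704, -0.068, 0.704]
ft_force: [1.0, -4.0, -2.4]
grip_width: 0.001
scene trigger_tip [(0.56, [0.4605, -0.151, 0.1379])]
scene pad_face [(0.73, [0.4984, 0.0149, 0.0603]), (0.56, [0.4982, 0.0258, 0.0559])]
scene lever_plate [(0.85, [0.4733, -0.0783, 0.0938]), (0.5, [0.4353, -0.539, -0.0017])]
scene cap_face [(0.66, [0.4981, 0.0239, 0.0576])]
top trigger_tip [(0.56, [0.4606, -0.1497, 0.1425])]
top pad_face [(0.54, [0.5005, 0.0214, 0.0591])]
top lever_plate [(0.69, [0.4793, -0.0755, 0.1004])]
top cap_face [(0.84, [0.4961, 0.0274, 0.0566])]
[-0.22158775 -3.5551293  -1.36784256]
```

```bash
python3 -m crank '[[1,[0.04,0.2,0],[0,0,0]],[1,[0.02,0.1,0],[0,0,0]],[1,[0,0,0],[0,0,0]]]'; python3 -m crank '[[1,[-0.19,-0.98,0],[0,0,0]],[1,[-0.19,-0.98,0],[0,0,0]],[1,[-0.19,-0.98,0],[0,0,0]],[1,[-0.19,-0.98,0],[0,0,0]],[1,[-0.19,-0.98,0],[0,0,0]],[1,[0,0,0],[0,0,0]],[1,[0,0,0],[0,0,0]],[1,[0,0,0],[0,0,0]]]'
python3 - <<'E'
from h import *
look(["trigger_tip","pad_face","lever_plate","cap_face"])
print(telemetry.get_obs()["ft_force"])
E
```

```text
clock: 5.3
position: [0.4586, -0.1715, 0.1152]
ee_rot: [0.068, 0.704, -0.068, 0.704]
ft_force: [-0.5, -6.4, -2.8]
grip_width: -0.002
clock: 5.97
position: [0.4495, -0.2196, 0.1153]
ee_rot: [0.068, 0.704, -0.068, 0.704]
ft_force: [-0.3, 0.9, -0.6]
grip_width: 0.004
scene trigger_tip [(0.66, [0.453, -0.1908, 0.1397])]
scene pad_face None
scene lever_plate [(0.59, [0.474, -0.0767, 0.0973])]
scene cap_face [(0.83, [0.4977, 0.026, 0.0581]), (0.67, [0.4757, -0.0776, 0.0972])]
top trigger_tip [(0.53, [0.4515, -0.1902, 0.1412])]
top pad_face [(0.51, [0.4996, 0.0188, 0.057])]
top lever_plate [(0.93, [0.4828, -0.0782, 0.101])]
top cap_face [(0.63, [0.4928, 0.0256, 0.0579])]
[0.3145953  0.01036462 0.03329903]
```

```bash
python3 -m crank '[[1,[0.1,0.49,0],[0,0,0]],[1,[0.1,0.49,0],[0,0,0]],[1,[0.1,0.49,0],[0,0,0]],[1,[0.1,0.49,0],[0,0,0]],[1,[0.1,0.49,0],[0,0,0]],[1,[0,0,0],[0,0,0]]]'; python3 -m crank '[[1,[0.04,0.2,0],[0,0,0]],[1,[0.04,0.2,0],[0,0,0]],[1,[0,0,0],[0,0,0]]]';  python3 -m crank '[[1,[0.04,0.2,0],[0,0,0]],[1,[0.04,0.2,0],[0,0,0]],[1,[0,0,0],[0,0,0]]]'
```

```text
clock: 6.97
position: [0.4546, -0.1952, 0.1156]
ee_rot: [0.067, 0.704, -0.068, 0.704]
ft_force: [-0.0, -4.0, 1.4]
grip_width: 0.001
clock: 7.22
position: [0.4553, -0.1914, 0.1154]
ee_rot: [0.068, 0.704, -0.068, 0.704]
ft_force: [-1.0, -3.0, 1.2]
grip_width: -0.003
clock: 7.47
position: [0.4559, -0.188, 0.1155]
ee_rot: [0.068, 0.704, -0.068, 0.704]
ft_force: [-1.4, -6.1, 2.1]
grip_width: -0.005
```

```bash
python3 -m crank '[[1,[0.04,0.2,0],[0,0,0]],[1,[0.04,0.2,0],[0,0,0]],[1,[0,0,0],[0,0,0]]]';  python3 -m crank '[[1,[0.04,0.2,0],[0,0,0]],[1,[0,0,0],[0,0,0]]]'
python3 - <<'E'
from h import *
look(["trigger_tip","pad_face","lever_plate","cap_face"],save="c")
print(telemetry.get_obs()["ft_force"])
im=cv2.imread("pics/c_scene.png"); a=cv2.resize(im[150:290,250:450],None,fx=4,fy=4); cv2.imwrite("pics/c_crop.png",a)
E
```

```text
clock: 7.72
position: [0.4567, -0.1842, 0.1155]
ee_rot: [0.068, 0.704, -0.068, 0.704]
ft_force: [-1.0, -7.3, 1.4]
grip_width: -0.003
clock: 7.88
position: [0.457, -0.1826, 0.1155]
ee_rot: [0.068, 0.704, -0.069, 0.704]
ft_force: [-1.1, -8.3, 2.3]
grip_width: -0.003
scene trigger_tip [(0.81, [0.4599, -0.1657, 0.1418]), (0.71, [0.4988, 0.0251, 0.0597])]
scene pad_face [(0.51, [0.5008, 0.0257, 0.0615])]
scene lever_plate [(0.9, [0.4776, -0.0673, 0.0966])]
scene cap_face [(0.83, [0.4989, 0.0267, 0.0596])]
top trigger_tip [(0.6, [0.5038, 0.0279, 0.0581]), (0.48, [0.4595, -0.1631, 0.142])]
top pad_face [(0.42, [0.4994, 0.0281, 0.0568])]
top lever_plate [(0.93, [0.484, -0.0683, 0.0993])]
top cap_face [(0.6, [0.4974, 0.0274, 0.0553])]
[-1.604405   -7.31784848  1.68691076]
```

```bash
for i in 1; do python3 -m crank '[[1,[0.04,0.2,0],[0,0,0]],[1,[0,0,0],[0,0,0]]]'; python3 -m crank '[[1,[0.04,0.2,0],[0,0,0]],[1,[0,0,0],[0,0,0]]]'; python3 -m crank '[[1,[0.04,0.2,0],[0,0,0]],[1,[0,0,0],[0,0,0]]]'; done | grep -E "pos|force"
```

```text
position: [0.4573, -0.1812, 0.1155]
ft_force: [-0.2, -10.0, 1.6]
position: [0.4576, -0.1796, 0.1155]
ft_force: [-0.9, -11.1, 0.6]
position: [0.458, -0.1776, 0.1153]
ft_force: [-0.4, -10.3, -1.3]
```

```bash
(python3 -m crank '[[1,[0.04,0.2,0],[0,0,0]],[1,[0,0,0],[0,0,0]]]'; python3 -m crank '[[1,[0.04,0.2,0],[0,0,0]],[1,[0,0,0],[0,0,0]]]'; python3 -m crank '[[1,[0.02,0.1,0],[0,0,0]],[1,[0,0,0],[0,0,0]]]') | grep -E "pos|force"
python3 - <<'E'
from h import *
look(["trigger_tip","lever_plate","cap_face","board"])
E
```

```text
position: [0.4584, -0.1753, 0.1151]
ft_force: [0.9, -10.6, -3.3]
position: [0.4588, -0.1731, 0.115]
ft_force: [1.4, -10.3, -4.0]
position: [0.4589, -0.1723, 0.115]
ft_force: [1.9, -11.4, -4.1]
scene trigger_tip [(0.52, [0.4981, 0.033, 0.0602]), (0.51, [0.4636, -0.1508, 0.1388])]
scene lever_plate [(0.95, [0.4751, -0.0611, 0.0961])]
scene cap_face [(0.69, [0.4964, 0.0351, 0.058])]
scene board [(0.89, [0.5003, 0.0541, 0.0405]), (0.23, [0.5009, 0.0352, 0.0608])]
top trigger_tip None
top lever_plate [(0.63, [0.4858, -0.0615, 0.102])]
top cap_face [(0.7, [0.4996, 0.0364, 0.0583]), (0.33, [0.7982, 0.0342, 0.0017])]
top board [(0.96, [0.5026, 0.0572, 0.0473])]
```

The cap is nearly home at the end of this stroke. I'll let the trigger return and squeeze in mid-stroke.

```bash
python3 -m crank '[[1,[-0.19,-0.98,0],[0,0,0]],[1,[-0.19,-0.98,0],[0,0,0]],[1,[-0.19,-0.98,0],[0,0,0]],[1,[-0.19,-0.98,0],[0,0,0]],[1,[-0.19,-0.98,0],[0,0,0]],[1,[0,0,0],[0,0,0]],[1,[0,0,0],[0,0,0]],[1,[0,0,0],[0,0,0]]]' | grep -E "pos|force"
python3 - <<'E'
from h import *
look(["trigger_tip","lever_plate","cap_face"])
print(telemetry.get_obs()["ft_force"])
E
(python3 -m crank '[[1,[0.1,0.49,0],[0,0,0]],[1,[0.1,0.49,0],[0,0,0]],[1,[0.04,0.2,0],[0,0,0]],[1,[0,0,0],[0,0,0]]]'; python3 -m crank '[[1,[0.04,0.2,0],[0,0,0]],[1,[0,0,0],[0,0,0]]]')|grep -E "pos|force"
```

```text
position: [0.45, -0.219, 0.1153]
ft_force: [-0.4, 0.7, 0.3]
scene trigger_tip [(0.7, [0.4539, -0.1906, 0.1388])]
scene lever_plate [(0.79, [0.4819, -0.0615, 0.0945])]
scene cap_face [(0.7, [0.4322, -0.5396, 0.0015]), (0.66, [0.4976, 0.0337, 0.0602])]
top trigger_tip [(0.8, [0.4501, -0.1883, 0.1386])]
top lever_plate [(0.92, [0.4852, -0.0629, 0.0963])]
top cap_face [(0.62, [0.4994, 0.0343, 0.0591])]
[ 0.41401434 -0.33866164  0.00632522]
position: [0.4525, -0.2071, 0.1154]
ft_force: [-0.7, -0.4, 0.2]
position: [0.4527, -0.2056, 0.1154]
ft_force: [-0.5, -2.2, 1.1]
```

```bash
(python3 -m crank '[[1,[0.06,0.29,0],[0,0,0]],[1,[0.04,0.2,0],[0,0,0]],[1,[0.04,0.2,0],[0,0,0]],[1,[0,0,0],[0,0,0]]]'; python3 -m crank '[[1,[0.04,0.2,0],[0,0,0]],[1,[0,0,0],[0,0,0]]]';python3 -m crank '[[1,[0.04,0.2,0],[0,0,0]],[1,[0,0,0],[0,0,0]]]')|grep -E "pos|force"
```

```text
position: [0.4539, -0.1999, 0.1156]
ft_force: [-2.0, -6.2, 2.2]
position: [0.4542, -0.1986, 0.1157]
ft_force: [-2.5, -8.8, 2.4]
position: [0.4546, -0.1972, 0.1159]
ft_force: [-2.3, -11.6, 3.1]
```

```bash
(python3 -m crank '[[1,[0.04,0.2,0],[0,0,0]],[1,[0,0,0],[0,0,0]]]';python3 -m crank '[[1,[0.04,0.2,0],[0,0,0]],[1,[0,0,0],[0,0,0]]]')|grep -E "pos|force"
python3 - <<'E'
from h import *
look(["lever_plate","cap_face","trigger_tip"])
E
```

```text
position: [0.4548, -0.196, 0.116]
ft_force: [-3.6, -14.3, 3.3]
position: [0.4551, -0.1947, 0.1161]
ft_force: [-3.4, -16.2, 4.1]
scene lever_plate [(0.6, [0.4799, -0.0604, 0.0974]), (0.24, [0.432, -0.543, -0.0013])]
scene cap_face [(0.76, [0.5011, 0.0362, 0.0598])]
scene trigger_tip [(0.7, [0.4977, 0.03, 0.0593]), (0.63, [0.7969, 0.0369, -0.0032])]
top lever_plate [(0.63, [0.4854, -0.0594, 0.0978])]
top cap_face [(0.94, [0.5008, 0.0398, 0.0584]), (0.73, [0.4559, -0.1733, 0.14])]
top trigger_tip [(0.75, [0.4975, 0.0363, 0.0587]), (0.6, [0.4555, -0.1712, 0.1425])]
```

```bash
(python3 -m crank '[[1,[0.03,0.14,0],[0,0,0]],[1,[0,0,0],[0,0,0]],[1,[0,0,0],[0,0,0]]]'; python3 -m crank '[[1,[0,0,0],[0,0,0]],[1,[0,0,0],[0,0,0]],[1,[0,0,0],[0,0,0]],[1,[0,0,0],[0,0,0]],[1,[0,0,0],[0,0,0]],[1,[0,0,0],[0,0,0]],[1,[0,0,0],[0,0,0]],[1,[0,0,0],[0,0,0]]]')|grep -E "pos|force"
```

```text
position: [0.4552, -0.1939, 0.1161]
ft_force: [-4.4, -17.7, 5.0]
position: [0.4553, -0.194, 0.1162]
ft_force: [-4.9, -17.8, 5.0]
```

```bash
(python3 -m crank '[[1,[0,0,0],[0,0,0]],[1,[0,0,0],[0,0,0]],[1,[0,0,0],[0,0,0]],[1,[0,0,0],[0,0,0]]]'; python3 -m crank '[[1,[-0.1,-0.49,0],[0,0,0]],[1,[-0.19,-0.98,0],[0,0,0]],[1,[-0.19,-0.98,0],[0,0,0]],[1,[-0.19,-0.98,0],[0,0,0]],[1,[0,0,2],[0,0,0]],[1,[0,0,2],[0,0,0]],[1,[0,0,2],[0,0,0]],[1,[0,0,1],[0,0,0]],[1,[0,0,0],[0,0,0]]]')|grep -E "pos|force"
python3 - <<'E'
from h import *
look(["lever_plate","cap_face","trigger_tip","lever_plate"],save="d")
im=cv2.imread("pics/d_scene.png"); a=cv2.resize(im[130:280,250:450],None,fx=4,fy=4); cv2.imwrite("pics/d_crop.png",a)
E
```

```text
position: [0.4553, -0.1939, 0.1162]
ft_force: [-4.9, -17.1, 4.5]
position: [0.4504, -0.2242, 0.1873]
ft_force: [0.2, -0.6, 0.1]
scene lever_plate None
scene cap_face [(0.91, [0.5008, 0.0343, 0.0596])]
scene trigger_tip [(0.73, [0.4546, -0.1936, 0.1367])]
scene lever_plate None
top lever_plate [(0.98, [0.4851, -0.0572, 0.0983])]
top cap_face [(0.88, [0.5, 0.0378, 0.058])]
top trigger_tip [(0.53, [0.4524, -0.1913, 0.1398])]
top lever_plate [(0.98, [0.4851, -0.0572, 0.0983])]
```

View pics/d_crop.png

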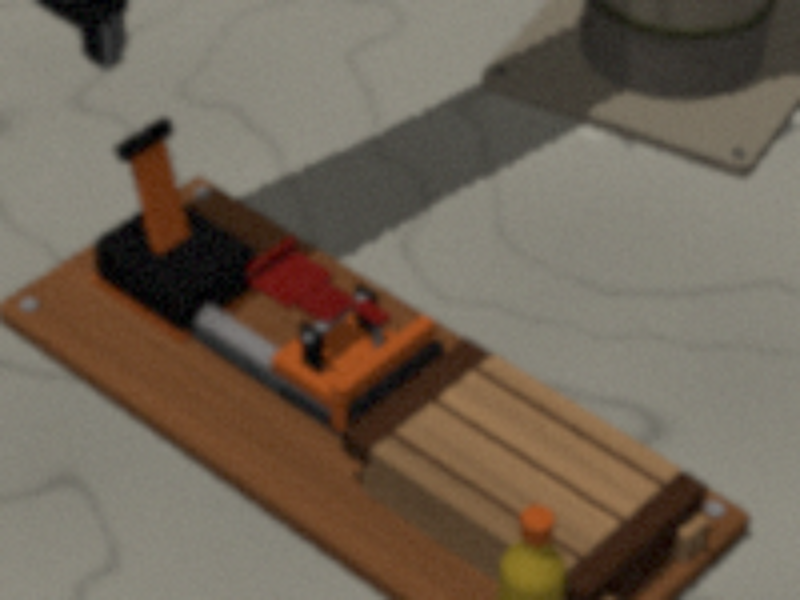

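The picture shows the cap closed flush on the board near (420,390), the trigger back at rest at (145,140), and the red plate at about (300,275) with its lip at the trigger end. Next I move over the plate.

```bash
(python3 -m crank '[[1,[0.53,2.78,0],[0,0,0]],[1,[0.53,2.78,0],[0,0,0]],[1,[0.53,2.78,0],[0,0,0]],[1,[0.53,2.78,0],[0,0,0]],[1,[0.53,2.78,0],[0,0,0]],[1,[0.53,2.78,0],[0,0,0]],[1,[0,0,-2],[0,0,0]],[1,[0,0,-2],[0,0,0]],[1,[0,0,-2],[0,0,0]],[1,[0,0,-0.9],[0,0,0]],[1,[0,0,0],[0,0,0]],[1,[0,0,0],[0,0,0]]]')|grep -E "pos|force"
python3 - <<'E'
from h import *
look(["lever_plate"],save="e")
a=cv2.resize(cv2.imread("pics/e_scene.png")[130:270,270:390],None,fx=4,fy=4); b=cv2.resize(cv2.imread("pics/e_top.png")[240:330,270:420],None,fx=4,fy=4)
b=cv2.copyMakeBorder(b,0,560-b.shape[0],0,0,cv2.BORDER_CONSTANT)[:, :]
cv2.imwrite("pics/e_crop.png",cv2.resize(np.hstack([a,b]),(800,415)))
E
```

```text
position: [0.4811, -0.0569, 0.1166]
ft_force: [-0.7, 0.8, 0.6]
scene lever_plate [(0.55, [0.4793, -0.0631, 0.0941]), (0.34, [0.6104, 0.1792, 0.021])]
top lever_plate None
```

View pics/e_crop.png

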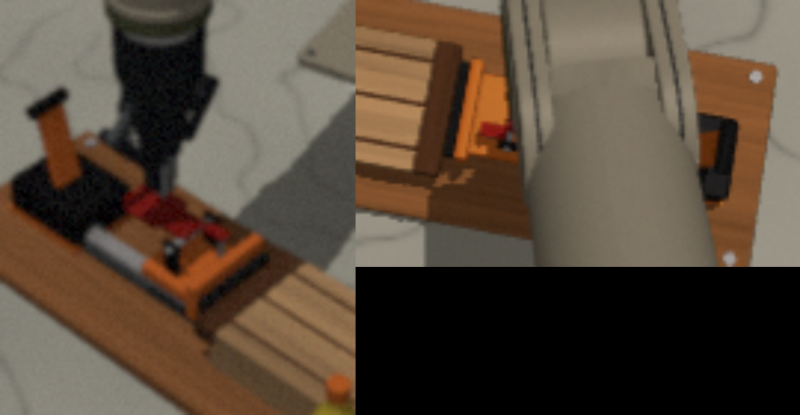

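The left half shows the closed fingertip just above the red plate at about (165,190), on the board side of the lip. I'll press down in small steps.

```bash
(python3 -m crank '[[1,[0,0,-1],[0,0,0]],[1,[0,0,-0.4],[0,0,0]],[1,[0,0,0],[0,0,0]]]'; python3 -m crank '[[1,[0,0,-0.3],[0,0,0]],[1,[0,0,-0.3],[0,0,0]],[1,[0,0,0],[0,0,0]]]'; python3 -m crank '[[1,[0,0,-0.2],[0,0,0]],[1,[0,0,-0.2],[0,0,0]],[1,[0,0,0],[0,0,0]]]')|grep -E "pos|force"
```

```text
position: [0.4803, -0.0569, 0.1011]
ft_force: [-0.1, -0.1, -0.8]
position: [0.481, -0.0571, 0.0959]
ft_force: [-0.7, -0.5, 1.4]
position: [0.4811, -0.0573, 0.0922]
ft_force: [-0.0, -1.9, 2.4]
```

```bash
(python3 -m crank '[[1,[0,0,-0.2],[0,0,0]],[1,[0,0,0],[0,0,0]]]'; python3 -m crank '[[1,[0,0,-0.2],[0,0,0]],[1,[0,0,0],[0,0,0]]]')|grep -E "pos|force"
```

```text
position: [0.4811, -0.0573, 0.0902]
ft_force: [-0.2, -2.0, 3.7]
position: [0.4813, -0.0572, 0.0885]
ft_force: [-3.3, -1.9, 8.3]
```

```bash
(python3 -m crank '[[1,[-0.06,-0.3,0],[0,0,0]],[1,[-0.06,-0.3,0],[0,0,0]],[1,[0,0,0],[0,0,0]]]'; python3 -m crank '[[1,[-0.06,-0.3,0],[0,0,0]],[1,[-0.06,-0.3,0],[0,0,0]],[1,[0,0,0],[0,0,0]]]';python3 -m crank '[[1,[-0.06,-0.3,0],[0,0,0]],[1,[-0.06,-0.3,0],[0,0,0]],[1,[0,0,0],[0,0,0]]]')|grep -E "pos|force"
```

```text
position: [0.4801, -0.0625, 0.0886]
ft_force: [-1.3, 0.4, 6.0]
position: [0.4787, -0.0692, 0.0883]
ft_force: [0.5, -0.4, 3.3]
position: [0.4773, -0.0756, 0.0882]
ft_force: [0.5, -0.9, 2.3]
```

```bash
(python3 -m crank '[[1,[-0.06,-0.3,0],[0,0,0]],[1,[-0.06,-0.3,0],[0,0,0]],[1,[0,0,0],[0,0,0]]]')|grep -E "pos|force"
python3 - <<'E'
from h import *
look(["lever_plate","pad_face","cap_face"],save="f")
a=cv2.resize(cv2.imread("pics/f_scene.png")[130:270,250:410],None,fx=4,fy=4)
cv2.imwrite("pics/f_crop.png",a)
E
```

```text
position: [0.476, -0.0817, 0.0882]
ft_force: [-0.1, -0.1, 2.9]
scene lever_plate [(0.58, [0.7981, 0.0386, -0.0002]), (0.54, [0.4727, -0.0764, 0.0893])]
scene pad_face [(0.53, [0.4977, 0.0169, 0.0574])]
scene cap_face None
top lever_plate [(0.47, [0.4803, -0.0781, 0.0903])]
top pad_face [(0.62, [0.4987, 0.0206, 0.0566])]
top cap_face [(0.93, [0.5018, 0.035, 0.058])]
```

View pics/f_crop.png

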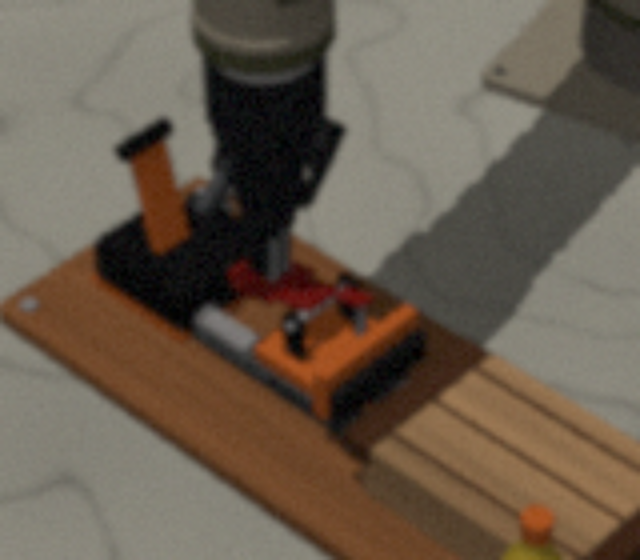

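The jaw is following the finger: a gap has opened between pad and cap near (400,390), and the cap has stayed home. I'll keep sliding.

```bash
(python3 -m crank '[[1,[-0.06,-0.3,0],[0,0,0]],[1,[-0.06,-0.3,0],[0,0,0]],[1,[-0.06,-0.3,0],[0,0,0]],[1,[0,0,0],[0,0,0]]]'; python3 -m crank '[[1,[-0.06,-0.3,0],[0,0,0]],[1,[-0.04,-0.2,0],[0,0,0]],[1,[0,0,0],[0,0,0]]]';python3 -m crank '[[1,[-0.04,-0.2,0],[0,0,0]],[1,[0,0,0],[0,0,0]]]')|grep -E "pos|force"
```

```text
position: [0.4742, -0.0906, 0.0883]
ft_force: [-0.3, 0.9, 1.7]
position: [0.4732, -0.0955, 0.0883]
ft_force: [-2.5, 0.3, 2.3]
position: [0.4728, -0.0973, 0.0883]
ft_force: [-1.4, 1.2, 1.0]
```

```bash
(python3 -m crank '[[1,[-0.04,-0.2,0],[0,0,0]],[1,[0,0,0],[0,0,0]]]';python3 -m crank '[[1,[-0.04,-0.2,0],[0,0,0]],[1,[0,0,0],[0,0,0]]]';python3 -m crank '[[1,[-0.04,-0.2,0],[0,0,0]],[1,[0,0,0],[0,0,0]]]')|grep -E "pos|force"
```

```text
position: [0.4727, -0.098, 0.0883]
ft_force: [-0.1, 5.5, 1.4]
position: [0.4727, -0.0982, 0.0883]
ft_force: [1.7, 12.3, 0.5]
position: [0.4726, -0.0984, 0.0883]
ft_force: [2.2, 18.4, 1.1]
```

The jaw is against its back stop. I'll relax, lift and check.

```bash
(python3 -m crank '[[1,[0.08,0.4,0],[0,0,0]],[1,[0,0,0],[0,0,0]],[1,[0,0,0],[0,0,0]]]'; python3 -m crank '[[1,[0.02,0.1,0.5],[0,0,0]],[1,[0,0,0.7],[0,0,0]],[1,[0,0,1],[0,0,0]],[1,[0,0,2],[0,0,0]],[1,[0,0,3],[0,0,0]],[1,[0,0,3],[0,0,0]],[1,[0,0,3],[0,0,0]],[1,[-3,0,2],[0,0,0]],[1,[-4,0,0],[0,0,0]],[1,[-4,0,0],[0,0,0]],[1,[-2,0,0],[0,0,0]],[1,[0,0,0],[0,0,0]]]')|grep -E "pos|force"
python3 - <<'E'
from h import *
look(["lever_plate","pad_face","cap_face","trigger_tip","board","glue"],save="g")
a=cv2.resize(cv2.imread("pics/g_scene.png")[130:310,240:450],None,fx=3.3,fy=3.3)
cv2.imwrite("pics/g_crop.png",a)
E
```

```text
position: [0.4728, -0.098, 0.0883]
ft_force: [0.0, 6.4, 1.2]
position: [0.3396, -0.0992, 0.2408]
ft_force: [1.2, -0.2, -0.5]
scene lever_plate [(0.86, [0.4713, -0.0917, 0.0963]), (0.44, [0.7984, 0.0382, -0.0021])]
scene pad_face [(0.61, [0.4924, 0.0003, 0.0585])]
scene cap_face [(0.68, [0.4987, 0.0357, 0.0576])]
scene trigger_tip [(0.72, [0.4556, -0.1921, 0.1374])]
scene board [(0.68, [0.4993, 0.0553, 0.0443]), (0.56, [0.4945, 0.0001, 0.061])]
scene glue [(0.85, [0.6109, 0.1794, 0.021])]
top lever_plate [(0.77, [0.479, -0.0924, 0.0997]), (0.16, [0.4391, -0.5373, 0.0016])]
top pad_face [(0.51, [0.4966, 0.0034, 0.0571]), (0.29, [0.4793, -0.0513, 0.0021])]
top cap_face [(0.8, [0.5006, 0.0365, 0.0586])]
top trigger_tip [(0.53, [0.4527, -0.1917, 0.134]), (0.45, [0.4772, -0.0936, 0.0975])]
top board [(0.76, [0.4997, 0.0576, 0.0485])]
top glue [(0.57, [0.6162, 0.1818, 0.0231])]
```

View pics/g_crop.png

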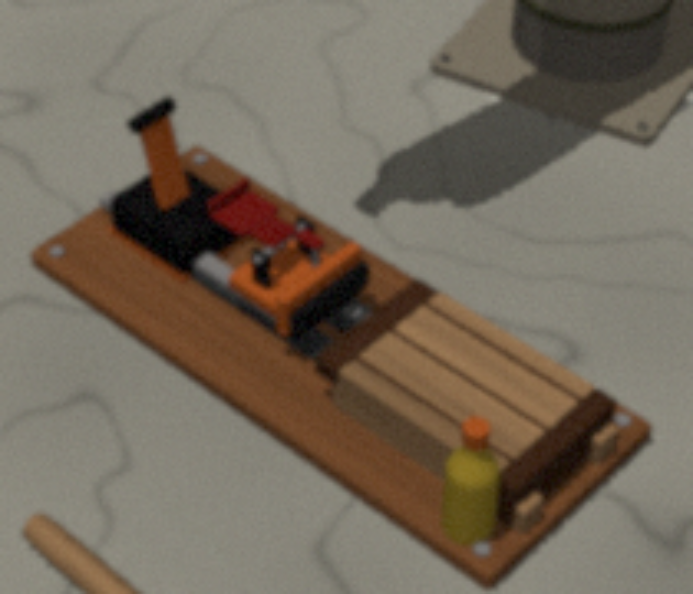

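The jaw is fully back at about (300,285), the cap is flush on the board at (380,330), and the trigger is at rest at (155,130). The arm is clear, so I'm handing in.

```bash
python3 -c "
from h import *
print(manip.hand_in(), telemetry.get_obs()['clock'])"
```

```text
the job is handed in; nothing more can be done
the job is handed in; nothing more can be done
```

I pushed the end cap home with three trigger strokes, slid the jaw fully back and handed the job in. The hand-in gave no verdict.

- **Squeeze:** I held the third stroke for about 1.2 s at roughly 18 N on the roller, in mid-stroke. The force at the pad isn't measured directly.
- **Jaw return:** Pressing the lever took up to about 8 N. I then dragged the jaw by the plate's lip to its back stop, where my push peaked at about 18.5 N against the 25 N limit.

**Last checks:**
- **Jaw:** the lever plate is back at its starting position (y about -0.092 m).
- **Trigger:** it is back at rest.
- **Cap:** the picture shows it flush against the board. The networks' cap-to-board distance is 20–21 mm for a 24 mm cap, a mismatch within their roughly 4 mm error. So they don't confirm the 1.5 mm gap; that rests on the picture and the force rise during the squeeze.
- **Other objects:** the glue bottle is where it was. I didn't measure the others again, but the arm never went close to them.
- **Arm:** it is clear of everything.

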